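# Slide the receiving dish under the separating funnel

## Robot

A 7-joint arm with a two-finger parallel gripper is mounted at the origin on the work surface. World frame = base frame: x ahead of the robot, y to its left, z up, the work surface at z = 0. Lengths are in mm, angles in rad, forces in N, time in s.
With the tool pointing down it reaches from about 425 to 1025 mm from the base axis. Payload 9.4 kg.
Tool frame: the origin (TCP) lies midway between the tips of the shut fingers; the grasp point (between the pads) lies 19 mm behind it; z points along the fingers, y is the direction in which the jaws open and shut (so a half turn about z gives the same grasp; the last joint's range is limited). The gripper opens to 93 mm and grips with 3 to 60 N. Pads are 15 mm wide; open, the fingers measure 128 mm over their backs; the gripper's body (75 mm by 188 mm) begins 65 mm behind the grasp point.
Start: joints at [1.228, 0.599, -0.003, 1.599, 0.002, 0.943, -0.08], TCP at [190.432, -699.542, 188.718] pointing down, gripper open.
Joint ranges: [-2.57, 2.57], [-0.35, 1.97], [-1.29, 1.29], [0.11, 2.56], [-1.05, 4.19], [0.11, 1.86], [-2.63, 2.63]. Speed limits (rad/s): [2.22, 2.22, 3.01, 3.01, 3.14, 3.14, 3.14].

## Interface

Orientations are given as [roll, pitch, yaw] about the fixed x, y, z axes, in that order (R = Rz(yaw) Ry(pitch) Rx(roll)).
In Python, from plant import manip gives the robot as it stands.
- The arm moves only by the tool send_rows, never from a script. Its argument "targets" is a list of rows, each an object of numbers: "tx", "ty", "tz": the shift along the tool's x, y, z in m; "spin": the turn about the tool's z in units of 6 degrees (1.0 is 6 degrees); "jaw": the gripper's target within -1 to 1 (fully open at 1, half-way at 0, shut at -1). In form: [{"tx": .., "ty": .., "tz": .., "spin": .., "jaw": ..}, ...]. A call has 1 to 20 rows; each row shifts and turns the commanded pose from where the row before left it, along the tool's axes as they then stand; what a row does not reach is not made up. A row lasts 1/10 s, in which the tool goes at most 50 mm and 8.59 degrees, less where a joint would pass 70% of its speed; a pose out of reach is approached as far as the arm can. A call is refused whole if a number of a shift passes 0.05 or a number of a turn 1, either way. A call with a gripper value outside its range is refused whole. The fingers move at their own pace and stop on an object; "newtons" is the grip in N (left out, the last holds). Time passes only in rows, so rows that do not move let the fingers close. It gives the time, the measured TCP pose, the force and the opening at its end, in the units of the state.
- manip.state(): the state, without advancing time (a new reading comes with each control period).
- manip.grab_frame(name): name is "side" or "top" or "wrist"; returns the picture (420x560x3 uint8, red, green, blue); there is no depth.
- manip.camera_params(name): a dict with "fx", "fy", "cx", "cy" (pixels), "camera_from_world" (4x4, takes a point from world to camera coordinates). Camera axes: x right, y up, looking along -z (the intrinsics and any distortion apply to the point x, -y, -z); pixel columns grow to the right and rows downward; lengths in mm; the calibration is good to about 2 mm. The wrist camera is an equidistant fisheye: a pixel r from the principal point sees the ray r / f radians off the axis. A picture is of the moment at which its call begins: read the wrist's pose just before it. camera_params takes no time and is no camera call; for the wrist camera it gives the pose at the moment of the call.
- manip.finish_job(): hands the job in, once; it reports no verdict.
The state is a dict: "time": time; "q": joint angles; "qvel": joint speeds; "tau": joint torques, N m; "tool_pos": TCP position; "tool_rot": TCP orientation; "ft_force": force on the tool from outside, world axes, zero at the start; "ft_torque": the same for the moment, N m; "finger_gap": finger opening in mm.
Only numpy, scipy, OpenCV 4.12 (cv2) and the standard library are available. Lean on these libraries where they do the work, as an engineer would, in place of code of your own. Each camera call takes 0.05 s, during which the arm holds its last target.

## Task

Slide the shallow porcelain dish under the separating funnel, so that the funnel's stem ends over the middle of the dish and the dish stands flat on the bench. Keep the dish upright, let nothing bump the glass funnel or its stand, and leave the deep dish and the amber bottle where they are.

Things in the scene. Friction and masses are not known exactly. Their poses are not given: they have to be found in the camera images.
- shallow_dish_mid (a point): Shallow white porcelain dish to move, open on top: 45 mm tall, 100 mm across the rim, 80 mm the foot, 0.22 kg. Point on its axis, 22.5 mm above its underside; z up. A level wooden bar handle, 14 mm wide and tall, runs along its own -x (roughly to the robot), bare from 65 to 175 mm off the axis, mid-line 13.5 mm above this point. Held 140 mm off the axis, a gripper clears the funnel.
- funnel_stand: Fixed glass separating funnel in a ring on a rod. Origin: bench point below the stem's end; z up. Stem 12 mm thick, ends 62 mm up: 17 mm over the shallow dish's rim. Tap 93-127 mm up, 35 mm out sideways; bulb 72 mm wide, 122-242 mm up; top 280 mm. Ring's arm 158 mm up, along own +x (roughly away from the robot) to the rod (12 mm thick, 400 tall, foot 56 wide) 130 mm off; other sides open.
- deep_dish_mid (a point): Bystander: deep dish like the shallow one but 85 mm tall, too tall for the stem; handle along its own -x, mid-line 72 mm above the bench. Point on its axis, 42.5 mm above its underside. It stands on the other side of the funnel from the shallow dish; which is left or right varies.
- amber_bottle_mid (a point): Bystander: brown glass bottle with white cap, 68 mm across, 150 mm tall, to the left of the left-hand dish. Point on its axis, 75 mm above the bench.
Mind the look-alikes: they are no part of the job. Leave any blue look-alike of the part that bears shallow_dish_mid alone.

How it is judged:
By the outcome, as a careful person would: the job done as asked, in the order asked, and still so for the second after the job is handed in, with the robot touching nothing.
It also fails if it takes over 42 s, if anything falls off the work surface, if the arm or the gripper's body presses on something with over 40 N, if the wrist force passes 120 N, or if a joint passes its speed limit or range.

## Working session

There is one attempt and no reset: what is moved stays moved. The work goes in short steps, Python scripts to look and compute and a tool call to move; the robot and the scene stay as the last step left them, time stands still between calls to the robot, and variables do not carry over. Pictures are saved under pics/ and viewed, and the job is handed in when it is done.

Besides the shell and the picture viewer there is one more tool, called in YAML: its name, and indented under it one key for each argument. send_rows: Moves the arm, as the interface text tells. Its arguments: {"type":"object","properties":{"targets":{"type":"array","items":{"type":"object","properties":{"tx":{"type":"number"},"ty":{"type":"number"},"tz":{"type":"number"},"spin":{"type":"number"},"jaw":{"type":"number"}}}},"newtons":{"type":"number"}},"required":["targets"]}

```bash
mkdir -p pics; ls
python3 - <<'E'
from plant import manip
import cv2
for n in ("side","top","wrist"):
    p=manip.camera_params(n); print(n,p)
    cv2.imwrite(f"pics/{n}0.png",manip.grab_frame(n)[:,:,::-1])
s=manip.state();print(s)
E
```

```text
pics
side {'fx': 428.63607983838284, 'fy': 428.63607983838284, 'cx': 273.3969475873062, 'cy': 211.0036375754824, 'camera_from_world': array([[ 9.55002284e-01, -2.96568646e-01, -4.20436733e-03,
        -5.07650130e+02],
       [ 2.16200099e-01,  6.86357579e-01,  6.94385189e-01,
        -2.15816413e+02],
       [-2.03047176e-01, -6.64048426e-01,  7.19591226e-01,
        -1.05845274e+03],
       [ 0.00000000e+00,  0.00000000e+00,  0.00000000e+00,
         1.00000000e+00]])}
top {'fx': 513.0606650884013, 'fy': 513.0606650884013, 'cx': 278.8356031250108, 'cy': 203.19156575145982, 'camera_from_world': array([[-1.59554671e-02, -9.99654787e-01, -2.08741593e-02,
         1.01801088e+02],
       [ 9.93402863e-01, -1.82198705e-02,  1.13220083e-01,
        -5.61870504e+02],
       [-1.13561322e-01, -1.89299703e-02,  9.93350634e-01,
        -1.07708171e+03],
       [ 0.00000000e+00,  0.00000000e+00,  0.00000000e+00,
         1.00000000e+00]])}
wrist {'fx': 325.19226210127806, 'fy': 325.19226210127806, 'cx': 273.2472344201998, 'cy': 207.84653299237291, 'camera_from_world': array([[ 2.63621971e-01,
[... 289 characters left out ...]

         1.00000000e+00]])}
{'time': 0.15, 'q': array([ 1.22829761,  0.59997742, -0.00253116,  1.59992854,  0.00181653,
        0.94288572, -0.0798044 ]), 'qvel': array([ 0.00099715, -0.0008163 ,  0.00042858, -0.00144701, -0.00121583,
        0.00076521, -0.00171606]), 'tau': array([ 3.53230032e-03, -7.65581989e+01,  1.49944346e+00, -2.52562791e+01,
       -5.22485725e-02,  1.49062334e-02,  1.48975778e-04]), 'tool_pos': array([ 190.31675318, -699.16850756,  188.03876832]), 'tool_rot': array([-3.14040283e+00,  1.34885340e-04,  2.65852351e-01]), 'ft_force': array([ 0.59058911, -0.04508473,  0.82828385]), 'ft_torque': array([0.03349909, 0.02552151, 0.03789147]), 'finger_gap': 92.9907955351369}
```

View pics/top0.png

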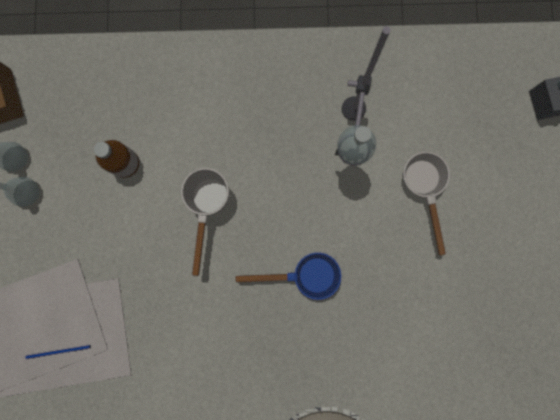

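View pics/side0.png

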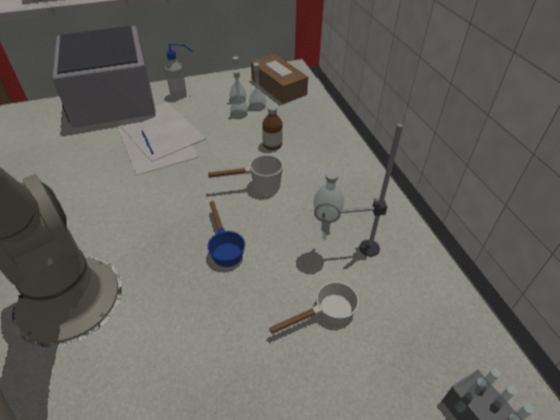

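View pics/wrist0.png

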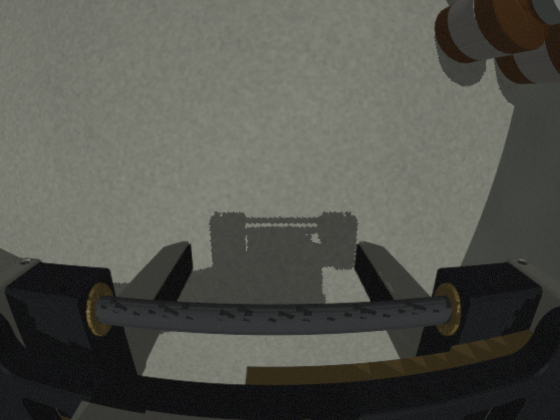

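Run:
```python
import cv2
a=cv2.imread('pics/top0.png');b=cv2.imread('pics/side0.png')
cv2.imwrite('pics/c1.png',cv2.resize(a[20:270,310:470],None,fx=2.4,fy=2.4,interpolation=cv2.INTER_CUBIC))
cv2.imwrite('pics/c2.png',cv2.resize(b[110:340,260:430],None,fx=2.6,fy=2.6,interpolation=cv2.INTER_CUBIC))
```

```text
(no output)
```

View pics/c1.png

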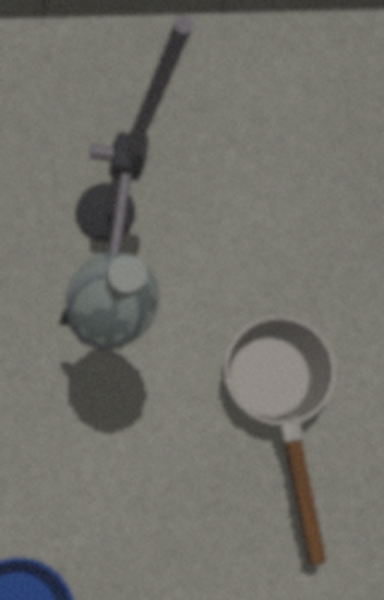

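View pics/c2.png

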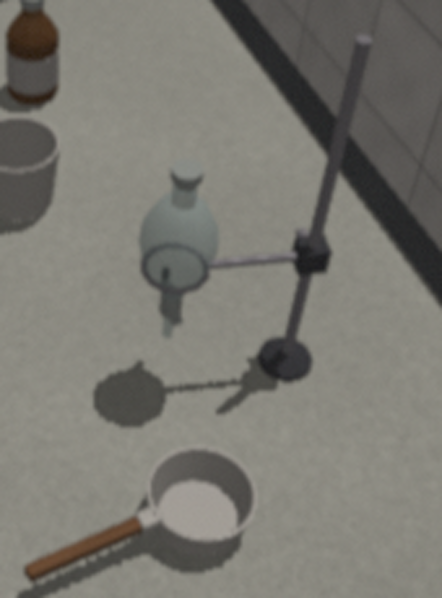

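```bash
cat > h.py <<'E'
import numpy as np
from plant import manip
def ray(n,u,v):
    p=manip.camera_params(n);T=p['camera_from_world'];R=T[:3,:3]
    d=np.array([(u-p['cx'])/p['fx'],-(v-p['cy'])/p['fy'],-1.])
    return -R.T@T[:3,3],R.T@d/np.linalg.norm(d)
def onz(n,u,v,z):
    o,d=ray(n,u,v);return (o+d*(z-o[2])/d[2]).round(1)
def tri(a,b):
    (o,d),(p,e)=ray('top',*a),ray('side',*b)
    s=np.linalg.lstsq(np.c_[d,-e],p-o,rcond=None)[0]
    x,y=o+d*s[0],p+e*s[1];return ((x+y)/2).round(1),round(np.linalg.norm(x-y),1)
def proj(n,P):
    p=manip.camera_params(n);c=p['camera_from_world']@np.r_[P,1]
    return np.array([p['cx']+p['fx']*c[0]/-c[2],p['cy']-p['fy']*c[1]/-c[2]])
E
python3 - <<'E'
from h import *
t=lambda x,y:(310+x/2.4,20+y/2.4)
s=lambda x,y:(260+x/2.6,110+y/2.6)
print('rim',onz('top',*t(279,370),45),onz('side',*s(201,500),45),tri(t(279,370),s(201,500)))
print('deep rim',tri((206,192),(266,169)), onz('top',206,192,85))
print('stopper',onz('top',*t(127,272),280),onz('side',*s(187,173),280),tri(t(127,272),s(187,173)))
print('bulb',onz('top',*t(110,302),182),onz('side',*s(180,235),182),tri(t(110,302),s(180,235)))
print('stem',onz('side',*s(168,335),62))
print('foot',onz('top',*t(105,212),8),onz('side',*s(285,358),8),tri(t(105,212),s(285,358)))
print('rodtop',tri(t(181,24),s(364,38)),onz('top',*t(181,24),400))
print('handle end',tri(t(318,560),s(33,573)),onz('top',*t(318,560),36),onz('side',*s(33,573),36))
print('handle start',onz('top',*t(293,442),36),onz('side',*s(138,525),36))
print('blue',onz('top',318,277,45),onz('top',238,279,36),'bottle',onz('top',103,149,150))
import cv2
a=cv2.imread('pics/top0.png');h=cv2.cvtColor(a,cv2.COLOR_BGR2HSV)
m=cv2.inRange(h,(5,100,40),(20,255,255))
m[:, :415]=0
ys,xs=np.nonzero(m);print(len(xs))
P=np.array([onz('top',x,y,40)[:2] for x,y in zip(xs,ys)])
c=P.mean(0);w=np.linalg.svd(P-c)[2][0];print(c,w,np.degrees(np.arctan2(w[1],w[0])),((P-c)@w).min(),((P-c)@w).max())
E
```

```text
rim [ 618.9 -224.7   45. ] [ 614.6 -233.7   45. ] (array([ 619.7, -227.5,   33.5]), np.float64(2.2))
deep rim (array([585.2, 244.5,  69.1]), np.float64(1.4)) [583.7 241.8  85. ]
stopper [652.1 -57.4 280. ] [648.9 -62.3 280. ] (array([652.3, -57.8, 275.6]), np.float64(1.9))
bulb [652.9 -57.9 182. ] [660.9 -40.5 182. ] (array([650.9, -56.1, 199. ]), np.float64(3.7))
stem [652.2 -58.5  62. ]
foot [778.4 -79.6   8. ] [777.6 -82.7   8. ] (array([779.5, -80.1,   4.2]), np.float64(0.0))
rodtop (array([779.7, -78.5, 399.9]), np.float64(0.9)) [779.1 -78.3 400. ]
handle end (array([ 450.7, -253. ,   37.2]), np.float64(1.7)) [ 449.9 -253.2   36. ] [ 451.7 -252.4   36. ]
handle start [ 555.1 -236.4   36. ] [ 554.4 -235.7   36. ]
blue [404.5  12.1  45. ] [402.6 181.5  36. ] bottle [664.1 435.  150. ]
275
[ 500.368      -242.48763636] [-0.98909854 -0.14725515] -171.53210840780955 -53.6803891062789 52.232091105440155
```

The dish to move is the white one at top (425,175) / side (337,302). It has the lower rim (z about 34–45, against 69–85 for the other), stands right of the funnel and its handle points to the robot. The white dish at top (206,190) is the deep one, and the blue one at (318,277) is the decoy. The two crops confirm this.

Funnel stem is about (652,-58), rod yaw −9° and offset 129 mm (130 expected). Dish axis is about (619,-225) with handle yaw 0.148.

send_rows:
  targets:
    - {"spin": 0.6, "jaw": 1}
    - {"spin": 0.53, "jaw": 1}
    - {"jaw": 1}
  newtons: 30

```text
invalid input
```

```bash
cat >> h.py <<'E'
def delta(x,y,z):
    s=manip.state();p=s['tool_pos'];yw=s['tool_rot'][2];c,n=np.cos(yw),np.sin(yw)
    dx,dy=x-p[0],y-p[1]
    print('t',s['time'],'pos',p.round(1),'rot',s['tool_rot'].round(4),'F',s['ft_force'].round(1),'gap',round(s['finger_gap'],1))
    print('tx %.1f ty %.1f tz %.1f'%(c*dx+n*dy,n*dx-c*dy,p[2]-z))
E
python3 -c "
from h import *
delta(481,-245.5,130)"
```

```text
t 0.15 pos [ 190.3 -699.2  188. ] rot [-3.1404e+00  1.0000e-04  2.6590e-01] F [ 0.6 -0.   0.8] gap 93.0
tx 399.7 ty -361.4 tz 58.0
```

send_rows:
  targets:
    - {"tx": 0, "ty": 0, "tz": 0, "spin": 0.6, "jaw": 1}
    - {"tx": 0, "ty": 0, "tz": 0, "spin": 0.53, "jaw": 1}
    - {"tx": 0, "ty": 0, "tz": 0, "spin": 0, "jaw": 1}
  newtons: 30

```text
time: 0.45
tool_pos: [190.5, -699.4, 188.4]
tool_rot: [-3.141, 0.0, 0.147]
ft_force: [-0.2, -1.4, -0.2]
finger_gap: 93.0
```

```bash
python3 -c "
from h import *
delta(481,-245.5,130)"
```

```text
t 0.45 pos [ 190.5 -699.4  188.4] rot [-3.1411e+00  3.0000e-04  1.4680e-01] F [-0.2 -1.4 -0.2] gap 93.0
tx 353.8 ty -406.5 tz 58.4
```

send_rows:
  targets:
    - {"tx": 0.01, "ty": -0.011, "tz": 0, "spin": 0, "jaw": 1}
    - {"tx": 0.02, "ty": -0.023, "tz": 0.003, "spin": 0, "jaw": 1}
    - {"tx": 0.02, "ty": -0.023, "tz": 0.003, "spin": 0, "jaw": 1}
    - {"tx": 0.02, "ty": -0.023, "tz": 0.003, "spin": 0, "jaw": 1}
    - {"tx": 0.02, "ty": -0.023, "tz": 0.003, "spin": 0, "jaw": 1}
    - {"tx": 0.02, "ty": -0.023, "tz": 0.003, "spin": 0, "jaw": 1}
    - {"tx": 0.02, "ty": -0.023, "tz": 0.003, "spin": 0, "jaw": 1}
    - {"tx": 0.02, "ty": -0.023, "tz": 0.003, "spin": 0, "jaw": 1}
    - {"tx": 0.02, "ty": -0.023, "tz": 0.003, "spin": 0, "jaw": 1}
    - {"tx": 0.02, "ty": -0.023, "tz": 0.003, "spin": 0, "jaw": 1}
    - {"tx": 0.02, "ty": -0.023, "tz": 0.003, "spin": 0, "jaw": 1}
    - {"tx": 0.02, "ty": -0.023, "tz": 0.003, "spin": 0, "jaw": 1}
    - {"tx": 0.02, "ty": -0.023, "tz": 0.003, "spin": 0, "jaw": 1}
    - {"tx": 0.02, "ty": -0.023, "tz": 0.003, "spin": 0, "jaw": 1}
    - {"tx": 0.02, "ty": -0.023, "tz": 0.003, "spin": 0, "jaw": 1}
    - {"tx": 0.02, "ty": -0.023, "tz": 0.003, "spin": 0, "jaw": 1}
    - {"tx": 0.02, "ty": -0.023, "tz": 0.003, "spin": 0, "jaw": 1}
    - {"tx": 0.016, "ty": -0.02, "tz": 0.003, "spin": 0, "jaw": 1}
    - {"tx": 0.008, "ty": -0.008, "tz": 0, "spin": 0, "jaw": 1}
    - {"tx": 0, "ty": 0, "tz": 0, "spin": 0, "jaw": 1}

```text
time: 2.45
tool_pos: [481.5, -243.2, 137.8]
tool_rot: [-3.141, -0.0, 0.151]
ft_force: [-0.9, 0.2, -0.6]
finger_gap: 93.0
```

```bash
python3 -c "
from h import *
import cv2
delta(481,-245.5,17)
p=manip.camera_params('wrist')
im=manip.grab_frame('wrist');cv2.imwrite('pics/w1.png',im[:,:,::-1])
np.save('wT.npy',p['camera_from_world'])"
```

```text
t 2.45 pos [ 481.5 -243.2  137.8] rot [-3.1412e+00 -3.0000e-04  1.5140e-01] F [-0.9  0.2 -0.6] gap 93.0
tx -0.9 ty 2.2 tz 120.8
```

View pics/w1.png

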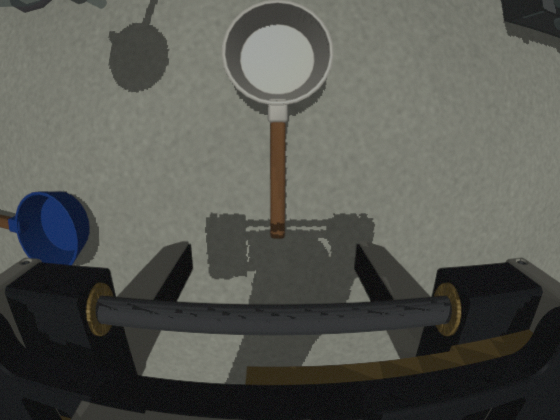

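```bash
python3 -c "
from h import *
p=manip.camera_params('wrist');T=np.load('wT.npy');R=T[:3,:3]
for u,v,z in [(278,122,43),(278,237,43),(277,54,45)]:
    a,b=u-p['cx'],v-p['cy'];r=np.hypot(a,b);t=r/p['fx']
    d=R.T@np.array([np.sin(t)*a/r,-np.sin(t)*b/r,-np.cos(t)]);o=-R.T@T[:3,3]
    print((o+d*(z-o[2])/d[2]).round(1))
"
```

```text
[ 553.9 -236.8   43. ]
[ 447.6 -253.4   43. ]
[ 614.1 -226.6   45. ]
```

send_rows:
  targets:
    - {"tx": -0.001, "ty": 0.003, "tz": 0.01, "spin": 0, "jaw": 1}
    - {"tx": 0, "ty": 0, "tz": 0.02, "spin": 0, "jaw": 1}
    - {"tx": 0, "ty": 0, "tz": 0.02, "spin": 0, "jaw": 1}
    - {"tx": 0, "ty": 0, "tz": 0.02, "spin": 0, "jaw": 1}
    - {"tx": 0, "ty": 0, "tz": 0.02, "spin": 0, "jaw": 1}
    - {"tx": 0, "ty": 0, "tz": 0.015, "spin": 0, "jaw": 1}
    - {"tx": 0, "ty": 0, "tz": 0.01, "spin": 0, "jaw": 1}
    - {"tx": 0, "ty": 0, "tz": 0, "spin": 0, "jaw": 1}
    - {"tx": 0, "ty": 0, "tz": 0, "spin": 0, "jaw": 1}

```text
time: 3.4
tool_pos: [479.8, -248.8, 22.8]
tool_rot: [3.141, 0.0, 0.146]
ft_force: [0.1, -0.6, -0.1]
finger_gap: 93.1
```

```bash
python3 -c "
from h import *
import cv2
delta(481,-247,17)
im=manip.grab_frame('wrist');cv2.imwrite('pics/w2.png',im[:,:,::-1])"
```

```text
t 3.4 pos [ 479.8 -248.8   22.8] rot [3.1415e+00 3.0000e-04 1.4640e-01] F [ 0.1 -0.6 -0.1] gap 93.1
tx 1.4 ty -1.6 tz 5.8
```

View pics/w2.png

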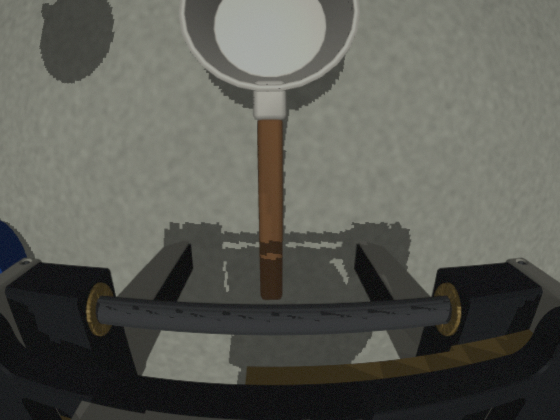

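send_rows:
  targets:
    - {"tx": 0.001, "ty": -0.0015, "tz": 0.006, "spin": 0, "jaw": 1}
    - {"tx": 0, "ty": 0, "tz": 0, "spin": 0, "jaw": 0}
    - {"tx": 0, "ty": 0, "tz": 0, "spin": 0, "jaw": -0.5}
    - {"tx": 0, "ty": 0, "tz": 0, "spin": 0, "jaw": -1}
    - {"tx": 0, "ty": 0, "tz": 0, "spin": 0, "jaw": -1}
    - {"tx": 0, "ty": 0, "tz": 0, "spin": 0, "jaw": -1}
    - {"tx": 0, "ty": 0, "tz": 0, "spin": 0, "jaw": -1}
    - {"tx": 0, "ty": 0, "tz": 0, "spin": 0, "jaw": -1}
    - {"tx": 0, "ty": 0, "tz": 0, "spin": 0, "jaw": -1}
    - {"tx": 0, "ty": 0, "tz": 0, "spin": 0, "jaw": -1}
  newtons: 30

```text
time: 4.45
tool_pos: [481.0, -246.4, 16.7]
tool_rot: [3.142, 0.0, 0.148]
ft_force: [0.6, -0.7, -1.2]
finger_gap: 25.6
```

```bash
python3 -c "
from h import *
import cv2
p=manip.state()['tool_pos']
delta(p[0]+32.5,p[1]+167,p[2])
im=manip.grab_frame('top');cv2.imwrite('pics/t2.png',cv2.resize(im[20:270,310:470,::-1],None,fx=2.4,fy=2.4,interpolation=cv2.INTER_CUBIC))"
```

```text
t 4.45 pos [ 481.  -246.4   16.7] rot [3.1416e+00 1.0000e-04 1.4750e-01] F [ 0.6 -0.7 -1.2] gap 25.6
tx 56.7 ty -160.4 tz 0.0
```

View pics/t2.png

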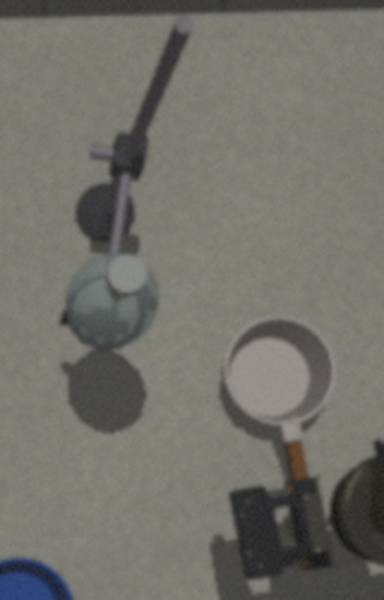

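send_rows:
  targets:
    - {"tx": 0, "ty": 0, "tz": 0, "spin": 0, "jaw": -1}
    - {"tx": 0, "ty": 0, "tz": 0, "spin": 0, "jaw": -1}
    - {"tx": 0, "ty": 0, "tz": 0, "spin": 0, "jaw": -1}
    - {"tx": 0, "ty": 0, "tz": 0, "spin": 0, "jaw": -1}
    - {"tx": 0, "ty": 0, "tz": 0, "spin": 0, "jaw": -1}

```text
time: 5.0
tool_pos: [481.0, -246.4, 16.7]
tool_rot: [3.142, 0.0, 0.148]
ft_force: [0.1, -0.2, -0.1]
finger_gap: 0.6
```

```bash
python3 -c "
from h import *
p=manip.state()['tool_pos']
delta(p[0]+32.5,p[1]+167,p[2]);print(manip.state()['ft_torque'])"
```

```text
t 5.0 pos [ 481.  -246.4   16.7] rot [3.1416 0.     0.1475] F [ 0.1 -0.2 -0.1] gap 0.6
tx 56.7 ty -160.4 tz 0.0
[0.01651278 0.02051216 0.04306196]
```

The fingers shut to 0.6 mm, so there is no handle between them. I'll look before doing anything else.

```bash
python3 -c "
from h import *
import cv2
im=manip.grab_frame('wrist');cv2.imwrite('pics/w3.png',im[:,:,::-1])
im=manip.grab_frame('side');cv2.imwrite('pics/s3.png',cv2.resize(im[200:400,220:400,::-1],None,fx=3,fy=3,interpolation=cv2.INTER_CUBIC))
im=manip.grab_frame('top');cv2.imwrite('pics/t3.png',cv2.resize(im[120:300,310:510,::-1],None,fx=3,fy=3,interpolation=cv2.INTER_CUBIC))"
```

```text
(no output)
```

View pics/w3.png

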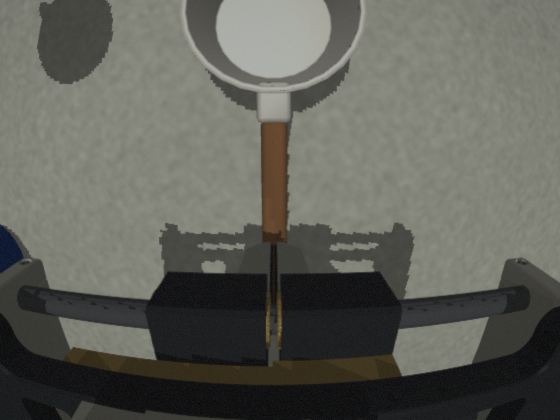

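View pics/s3.png

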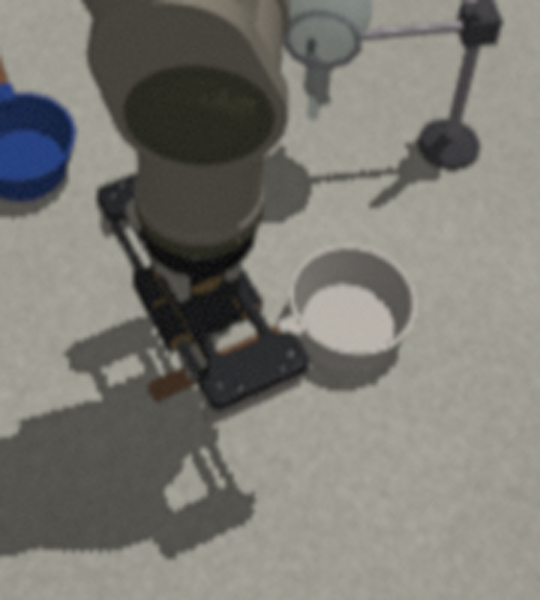

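View pics/t3.png

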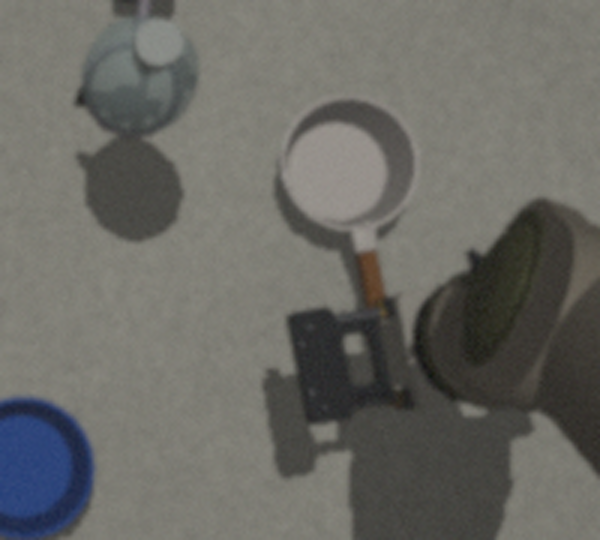

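```bash
python3 -c "
from h import *
s=manip.state();print(s['tool_pos'],s['finger_gap'])
p=manip.camera_params('wrist');T=p['camera_from_world']
def pw(P):
    c=T@np.r_[P,1];x,y,z=c[0],-c[1],-c[2];r=np.hypot(x,y);t=np.arctan2(r,z)*p['fx']
    return (round(p['cx']+t*x/r,1),round(p['cy']+t*y/r,1))
print('cam',(-T[:3,:3].T@T[:3,3]).round(1))
t=s['tool_pos'];u=np.array([.989,.147,0])
for z in (0,19,65,84): print(z,pw(t+[0,0,z]),pw(t+[0,0,z]+7.5*u),pw(t+[0,0,z]-7.5*u))
a=np.array([619.3,-225,0])
for z in (29,36,43):print(z,[pw(a-d*u+[0,0,z]) for d in (65,110,140,175)])
print('top/side tip',proj('top',t),proj('side',t),proj('side',t+[0,0,19]),proj('side',t+[0,0,84]))
"
```

```text
[ 480.98385099 -246.45086882   16.71607367] 0.30465854106808665
cam [ 555.9 -235.9  212.2]
0 (np.float64(272.4), np.float64(238.5)) (np.float64(272.4), np.float64(227.5)) (np.float64(272.4), np.float64(249.2))
19 (np.float64(272.3), np.float64(250.1)) (np.float64(272.3), np.float64(238.3)) (np.float64(272.3), np.float64(261.6))
65 (np.float64(272.0), np.float64(289.3)) (np.float64(272.0), np.float64(275.0)) (np.float64(272.0), np.float64(303.0))
84 (np.float64(271.8), np.float64(312.3)) (np.float64(271.8), np.float64(296.9)) (np.float64(271.9), np.float64(326.9))
29 [(np.float64(270.8), np.float64(119.6)), (np.float64(270.9), np.float64(197.9)), (np.float64(270.9), np.float64(245.8)), (np.float64(271.0), np.float64(295.2))]
36 [(np.float64(270.7), np.float64(119.7)), (np.float64(270.8), np.float64(200.9)), (np.float64(270.8), np.float64(250.4)), (np.float64(271.0), np.float64(300.8))]
43 [(np.float64(270.6), np.float64(119.7)), (np.float64(270.7), np.float64(204.2)), (np.float64(270.7), np.float64(255.2)), (np.float64(270.9), np.float64(306.8))]
top/side tip [435.99444924 239.08113314] [284.19988912 328.77150529] [284.31724994 324.58743961] [284.745127   309.33306613]
```

```bash
python3 -c "
import cv2
a=cv2.imread('pics/w3.png')[180:390,180:370];cv2.imwrite('pics/w3c.png',cv2.convertScaleAbs(cv2.resize(a,None,fx=2.8,fy=2.8,interpolation=cv2.INTER_CUBIC),alpha=1.8,beta=20))
a=cv2.imread('pics/s3.png')[150:450,50:350];cv2.imwrite('pics/s3c.png',cv2.convertScaleAbs(cv2.resize(a,None,fx=2,fy=2,interpolation=cv2.INTER_CUBIC),alpha=1.8,beta=20))"
```

```text
(no output)
```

View pics/w3c.png

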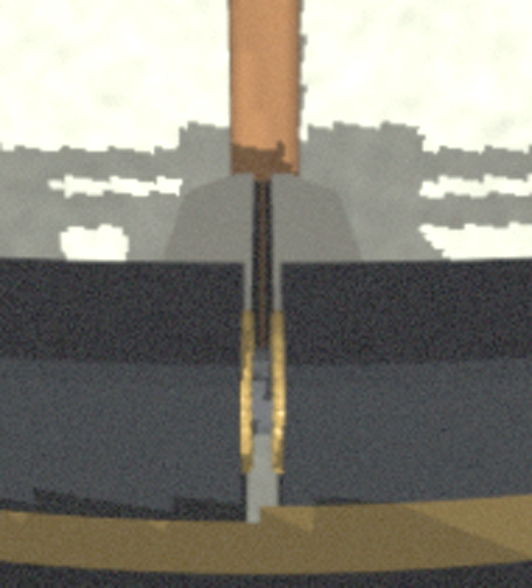

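View pics/s3c.png

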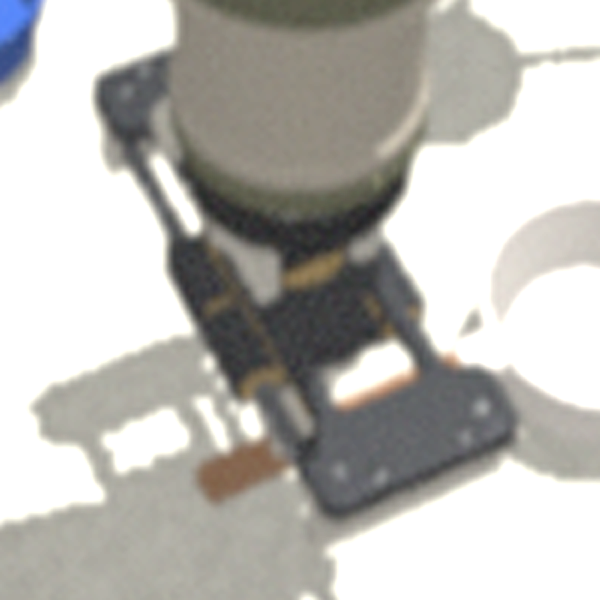

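The finger gap is 0.3 mm with no force, and in the wrist view the finger tips seem to lie over the handle. I'll open, lift clear and check where the shut tips really are against the reported TCP.

send_rows:
  targets:
    - {"tx": 0, "ty": 0, "tz": -0.02, "spin": 0, "jaw": -1}
    - {"tx": 0, "ty": 0, "tz": -0.03, "spin": 0, "jaw": -1}
    - {"tx": 0, "ty": 0, "tz": -0.03, "spin": 0, "jaw": -1}
    - {"tx": 0, "ty": 0, "tz": 0, "spin": 0, "jaw": -1}
    - {"tx": 0, "ty": 0, "tz": 0, "spin": 0, "jaw": -1}

```text
time: 5.65
tool_pos: [481.3, -246.5, 97.2]
tool_rot: [3.141, -0.001, 0.147]
ft_force: [-0.3, -0.4, 0.2]
finger_gap: 0.2
```

```bash
python3 -c "
from h import *
import cv2
delta(481,-246.4,17)
s=manip.state();p=manip.camera_params('wrist');T=p['camera_from_world']
im=manip.grab_frame('wrist');cv2.imwrite('pics/w4.png',im[:,:,::-1])
cv2.imwrite('pics/w4c.png',cv2.convertScaleAbs(cv2.resize(im[150:380,150:400,::-1],None,fx=2.5,fy=2.5,interpolation=cv2.INTER_CUBIC),alpha=1.5,beta=10))
im=manip.grab_frame('side');cv2.imwrite('pics/s4.png',cv2.convertScaleAbs(cv2.resize(im[180:380,220:400,::-1],None,fx=3,fy=3,interpolation=cv2.INTER_CUBIC),alpha=1.5,beta=10))
t=s['tool_pos'];print(proj('side',t),proj('side',t+[0,0,25]),proj('side',t+[0,0,84]))
"
```

```text
t 5.65 pos [ 481.3 -246.5   97.2] rot [ 3.1409e+00 -1.3000e-03  1.4750e-01] F [-0.3 -0.4  0.2] gap 0.2
tx -0.3 ty -0.2 tz 80.2
[284.86509929 310.17850701] [285.04337516 303.92462143] [285.49360643 288.13058986]
```

View pics/w4c.png

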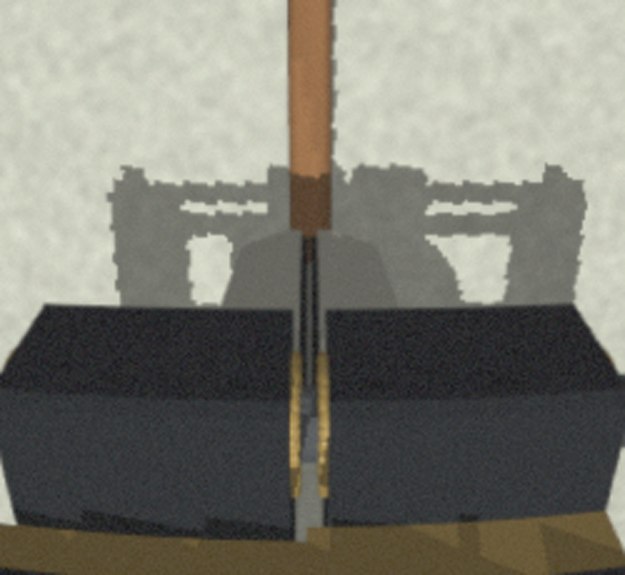

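View pics/s4.png

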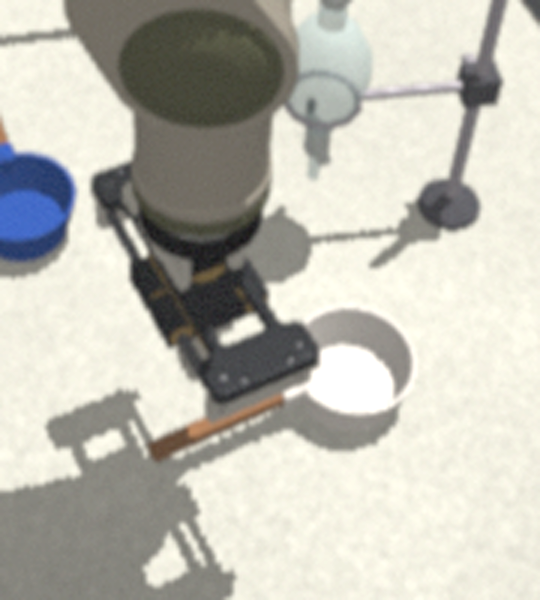

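Three things agree: the wrist view (tips near row 243 in w4, front edge expected at 228), the side view (tip about 25 mm above the reported TCP) and the empty closing with no force. The real finger tips sit about 25 mm behind the reported TCP. I'll regrasp with the TCP near z = 2, which is safe even if that reading is wrong.

send_rows:
  targets:
    - {"tx": 0, "ty": 0, "tz": 0, "spin": 0, "jaw": 1}
    - {"tx": 0, "ty": 0, "tz": 0, "spin": 0, "jaw": 1}
    - {"tx": 0, "ty": 0, "tz": 0, "spin": 0, "jaw": 1}
    - {"tx": 0, "ty": 0, "tz": 0, "spin": 0, "jaw": 1}
    - {"tx": 0, "ty": 0, "tz": 0, "spin": 0, "jaw": 1}
    - {"tx": 0, "ty": 0, "tz": 0, "spin": 0, "jaw": 1}
    - {"tx": 0, "ty": 0, "tz": 0, "spin": 0, "jaw": 1}
    - {"tx": 0, "ty": 0, "tz": 0, "spin": 0, "jaw": 1}
    - {"tx": 0, "ty": 0, "tz": 0, "spin": 0, "jaw": 1}
    - {"tx": 0, "ty": 0, "tz": 0.02, "spin": 0, "jaw": 1}
    - {"tx": 0, "ty": 0, "tz": 0.02, "spin": 0, "jaw": 1}
    - {"tx": 0, "ty": 0, "tz": 0.02, "spin": 0, "jaw": 1}
    - {"tx": 0, "ty": 0, "tz": 0.02, "spin": 0, "jaw": 1}
    - {"tx": 0, "ty": 0, "tz": 0.01, "spin": 0, "jaw": 1}
    - {"tx": 0, "ty": 0, "tz": 0.005, "spin": 0, "jaw": 1}
    - {"tx": 0, "ty": 0, "tz": 0, "spin": 0, "jaw": 1}

```text
time: 7.35
tool_pos: [480.9, -246.4, 1.5]
tool_rot: [-3.141, 0.001, 0.147]
ft_force: [-1.1, -0.3, 0.1]
finger_gap: 93.1
```

```bash
python3 -c "
from h import *
import cv2
delta(481,-246.4,17)
im=manip.grab_frame('side');cv2.imwrite('pics/s5.png',cv2.convertScaleAbs(cv2.resize(im[200:380,220:400,::-1],None,fx=3,fy=3,interpolation=cv2.INTER_CUBIC),alpha=1.5,beta=10))
"
```

```text
t 7.35 pos [ 480.9 -246.4    1.5] rot [-3.1413e+00  6.0000e-04  1.4740e-01] F [-1.1 -0.3  0.1] gap 93.1
tx 0.1 ty 0.0 tz -15.5
```

View pics/s5.png

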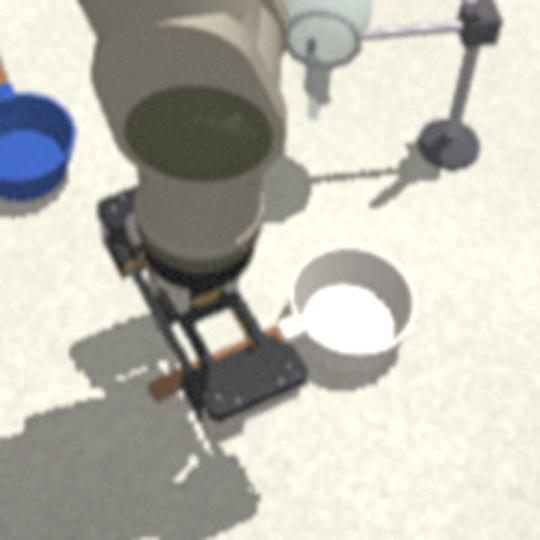

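send_rows:
  targets:
    - {"tx": 0, "ty": 0, "tz": 0, "spin": 0, "jaw": -1}
    - {"tx": 0, "ty": 0, "tz": 0, "spin": 0, "jaw": -1}
    - {"tx": 0, "ty": 0, "tz": 0, "spin": 0, "jaw": -1}
    - {"tx": 0, "ty": 0, "tz": 0, "spin": 0, "jaw": -1}
    - {"tx": 0, "ty": 0, "tz": 0, "spin": 0, "jaw": -1}
    - {"tx": 0, "ty": 0, "tz": 0, "spin": 0, "jaw": -1}
    - {"tx": 0, "ty": 0, "tz": 0, "spin": 0, "jaw": -1}
    - {"tx": 0, "ty": 0, "tz": 0, "spin": 0, "jaw": -1}
    - {"tx": 0, "ty": 0, "tz": 0, "spin": 0, "jaw": -1}
    - {"tx": 0, "ty": 0, "tz": 0, "spin": 0, "jaw": -1}
    - {"tx": 0, "ty": 0, "tz": 0, "spin": 0, "jaw": -1}
    - {"tx": 0, "ty": 0, "tz": 0, "spin": 0, "jaw": -1}
    - {"tx": 0, "ty": 0, "tz": 0, "spin": 0, "jaw": -1}
  newtons: 30

```text
time: 8.7
tool_pos: [481.0, -246.4, 1.7]
tool_rot: [-3.142, 0.0, 0.147]
ft_force: [-1.0, 0.6, -0.0]
finger_gap: 13.7
```

The gap is now 13.7 mm, which matches the 14 mm handle. Next I'll measure the dish in the grip.

```bash
cat > rim.py <<'E'
from h import *
import cv2,sys
tag=sys.argv[1]
im=manip.grab_frame('top');cv2.imwrite(f'pics/t{tag}.png',cv2.resize(im[20:270,310:470,::-1],None,fx=2.4,fy=2.4,interpolation=cv2.INTER_CUBIC))
p=manip.camera_params('wrist');im=manip.grab_frame('wrist');cv2.imwrite(f'pics/w{tag}.png',im[:,:,::-1])
p0=manip.state()['tool_pos'];print(p0.round(1))
E
python3 rim.py 6
```

```text
[ 481.  -246.4    1.7]
```

View pics/w6.png

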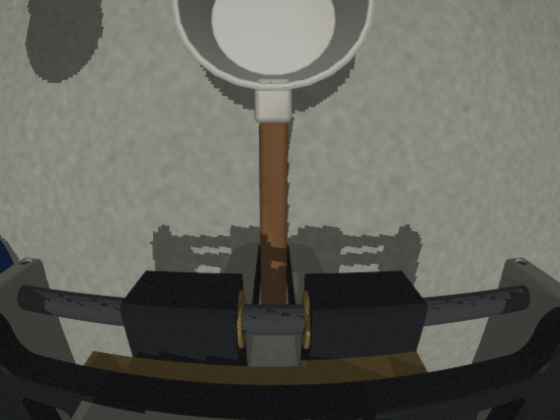

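View pics/t6.png

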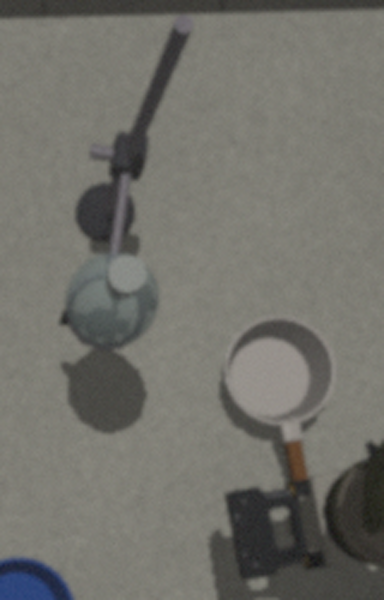

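```bash
python3 -c "
from h import *
T=manip.camera_params('wrist')['camera_from_world'];c=-T[:3,:3].T@T[:3,3];print(c)
a=proj('side',c);b=proj('top',c);print(a,'s5',(a-[220,200])*3,b,'t6',(b-[310,20])*2.4)
delta(481+33,-246.4+166.5,2)
"
```

```text
[ 555.87363863 -235.90081843  197.16870422]
[318.74713872 270.25001582] s5 [296.24141616 210.75004745] [456.04648989 193.934866  ] t6 [350.51157575 417.44367841]
t 8.8 pos [ 481.  -246.4    1.7] rot [-3.1416e+00  1.0000e-04  1.4750e-01] F [-0.2 -0.2 -1.3] gap 13.5
tx 57.1 ty -159.9 tz -0.3
```

send_rows:
  targets:
    - {"tx": 0.0015, "ty": -0.005, "tz": 0, "spin": 0, "jaw": -1}
    - {"tx": 0.0036, "ty": -0.01, "tz": 0, "spin": 0, "jaw": -1}
    - {"tx": 0.0036, "ty": -0.01, "tz": 0, "spin": 0, "jaw": -1}
    - {"tx": 0.0036, "ty": -0.01, "tz": 0, "spin": 0, "jaw": -1}
    - {"tx": 0.0036, "ty": -0.01, "tz": 0, "spin": 0, "jaw": -1}
    - {"tx": 0.0036, "ty": -0.01, "tz": 0, "spin": 0, "jaw": -1}
    - {"tx": 0.0036, "ty": -0.01, "tz": 0, "spin": 0, "jaw": -1}
    - {"tx": 0.0036, "ty": -0.01, "tz": 0, "spin": 0, "jaw": -1}
    - {"tx": 0.0036, "ty": -0.01, "tz": 0, "spin": 0, "jaw": -1}
    - {"tx": 0, "ty": 0, "tz": 0, "spin": 0, "jaw": -1}

```text
time: 9.8
tool_pos: [499.1, -155.8, 1.7]
tool_rot: [-3.141, -0.0, 0.15]
ft_force: [0.5, 1.0, -1.3]
finger_gap: 14.0
```

```bash
python3 rim.py 7; python3 -c "
from h import *
delta(481+33,-246.4+166.5,2)"
```

```text
[ 498.8 -157.3    1.7]
t 9.9 pos [ 498.8 -157.3    1.7] rot [-3.1415e+00 -2.0000e-04  1.4930e-01] F [ 1.3  0.9 -0.9] gap 13.8
tx 26.6 ty -74.3 tz -0.3
```

View pics/t7.png

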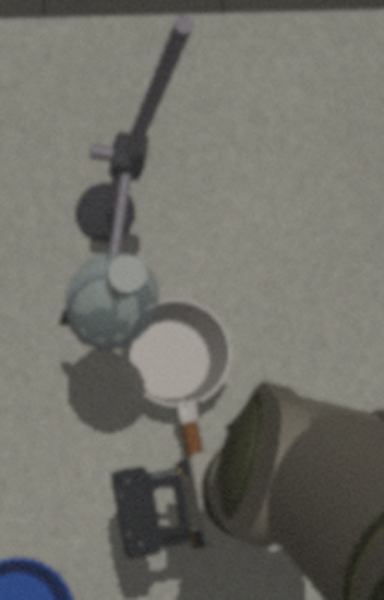

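View pics/w7.png

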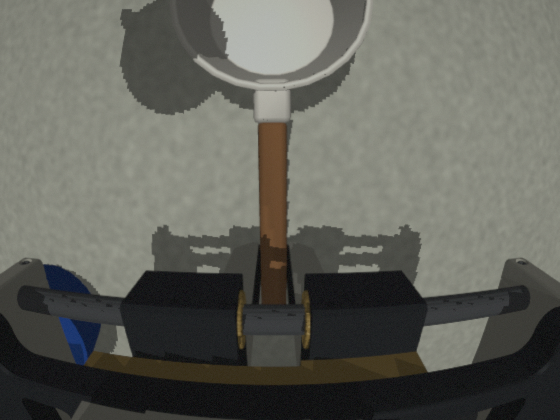

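send_rows:
  targets:
    - {"tx": 0.0018, "ty": -0.005, "tz": 0, "spin": 0, "jaw": -1}
    - {"tx": 0.0036, "ty": -0.01, "tz": 0, "spin": 0, "jaw": -1}
    - {"tx": 0.0036, "ty": -0.01, "tz": 0, "spin": 0, "jaw": -1}
    - {"tx": 0.0036, "ty": -0.01, "tz": 0, "spin": 0, "jaw": -1}
    - {"tx": 0.0036, "ty": -0.01, "tz": 0, "spin": 0, "jaw": -1}
    - {"tx": 0.0036, "ty": -0.01, "tz": 0, "spin": 0, "jaw": -1}
    - {"tx": 0.0036, "ty": -0.01, "tz": 0, "spin": 0, "jaw": -1}
    - {"tx": 0.0018, "ty": -0.005, "tz": 0, "spin": 0, "jaw": -1}
    - {"tx": 0.0014, "ty": -0.0043, "tz": 0, "spin": 0, "jaw": -1}
    - {"tx": 0, "ty": 0, "tz": 0, "spin": 0, "jaw": -1}
    - {"tx": 0, "ty": 0, "tz": 0, "spin": 0, "jaw": -1}

```text
time: 11.0
tool_pos: [514.2, -80.6, 1.7]
tool_rot: [3.141, -0.0, 0.148]
ft_force: [0.6, 0.1, -1.4]
finger_gap: 13.8
```

```bash
python3 rim.py 8; python3 -c "
from h import *
import cv2
delta(481+33,-246.4+166.5,2)
im=manip.grab_frame('side');cv2.imwrite('pics/s8.png',cv2.convertScaleAbs(cv2.resize(im[150:350,240:420,::-1],None,fx=3,fy=3,interpolation=cv2.INTER_CUBIC),alpha=1.4,beta=10))"
```

```text
[514.1 -80.7   1.8]
t 11.1 pos [514.1 -80.7   1.8] rot [ 3.1415e+00 -5.0000e-04  1.4750e-01] F [ 0.7 -0.7 -1. ] gap 13.7
tx -0.0 ty -0.8 tz -0.2
```

View pics/t8.png

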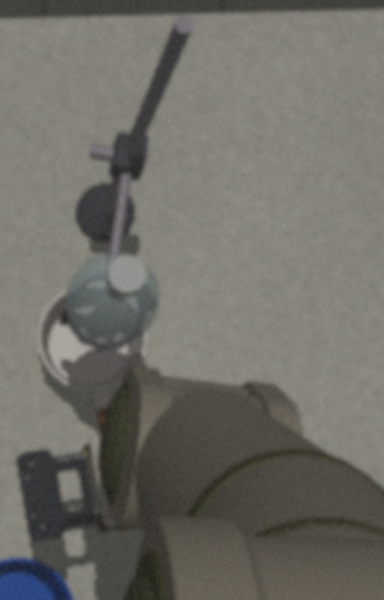

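View pics/w8.png

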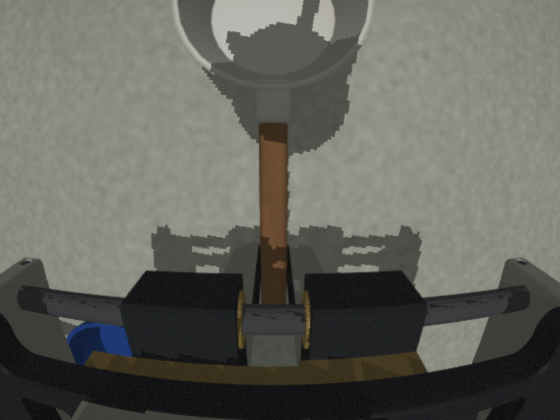

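View pics/s8.png

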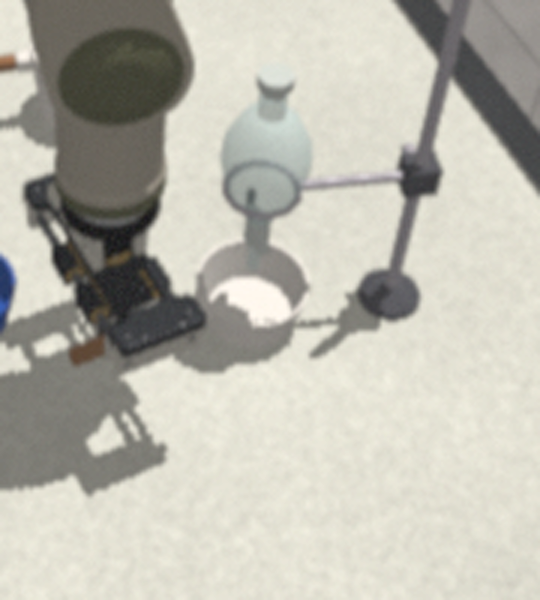

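```bash
python3 -c "
from h import *
import cv2
f=lambda P:((proj('side',P)-[240,150])*3).round(1)
for n,P in [('stem',(652.2,-58,62)),('rim c',(652.2,-58,45)),('bench',(652.2,-58,0))]:print(n,f(np.array(P,float)))
u=np.linspace(0,2*np.pi,200)
E=np.array([f(np.array([652.2+50*np.cos(a),-58+50*np.sin(a),45.])) for a in u]);print('pred rim x',E[:,0].min(),E[:,0].max(),'y',E[:,1].min(),E[:,1].max())
g=lambda P:(proj('top',P)-[310,20])*2.4
E=np.array([g(np.array([652.2+50*np.cos(a),-58+50*np.sin(a),45.])) for a in u]);print('top pred rim x',E[:,0].min(),E[:,0].max(),'y',E[:,1].min(),E[:,1].max())
a=cv2.imread('pics/s8.png')[200:400,150:350];cv2.imwrite('pics/s8c.png',cv2.resize(a,None,fx=3,fy=3,interpolation=cv2.INTER_CUBIC))"
```

```text
stem [253.6 266.1]
rim c [252.  278.7]
bench [247.9 310.9]
pred rim x 194.5 309.8 y 235.8 324.4
top pred rim x 34.768309403723286 146.46721097949035 y 282.44038535838683 392.0712417930411
```

View pics/s8c.png

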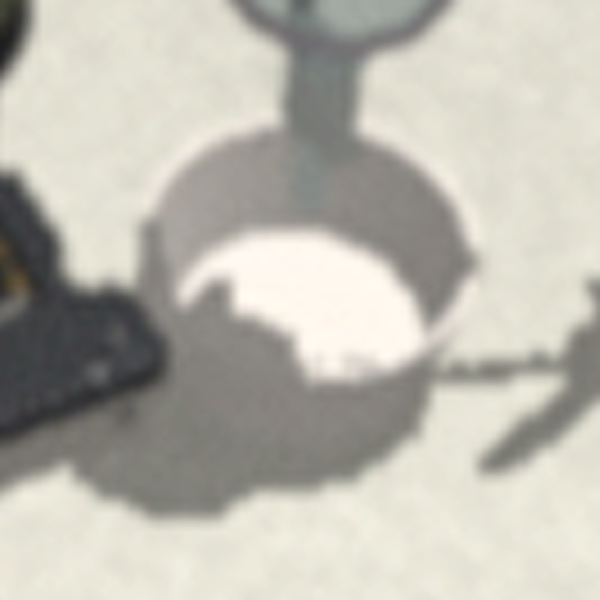

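Both views put the dish 2–3 mm short of +y (top rim left edge at 39 against 35–36 predicted, side rim top at 242 against 236–238). I'll nudge it 2.5 mm, then release.

send_rows:
  targets:
    - {"tx": 0, "ty": -0.0025, "tz": 0, "spin": 0, "jaw": -1}
    - {"tx": 0, "ty": 0, "tz": 0, "spin": 0, "jaw": -1}
    - {"tx": 0, "ty": 0, "tz": 0, "spin": 0, "jaw": -0.6}
    - {"tx": 0, "ty": 0, "tz": 0, "spin": 0, "jaw": -0.4}
    - {"tx": 0, "ty": 0, "tz": 0, "spin": 0, "jaw": -0.2}
    - {"tx": 0, "ty": 0, "tz": 0, "spin": 0, "jaw": 0}
    - {"tx": 0, "ty": 0, "tz": 0, "spin": 0, "jaw": 0}
    - {"tx": 0, "ty": 0, "tz": 0, "spin": 0, "jaw": 0}
    - {"tx": 0, "ty": 0, "tz": 0, "spin": 0, "jaw": 0}
    - {"tx": 0, "ty": 0, "tz": 0, "spin": 0, "jaw": 0}

```text
time: 12.15
tool_pos: [513.5, -78.0, 1.7]
tool_rot: [3.142, 0.0, 0.147]
ft_force: [-0.5, 1.0, -0.1]
finger_gap: 46.6
```

send_rows:
  targets:
    - {"tx": 0, "ty": 0, "tz": -0.01, "spin": 0, "jaw": 0}
    - {"tx": 0, "ty": 0, "tz": -0.02, "spin": 0, "jaw": 0}
    - {"tx": 0, "ty": 0, "tz": -0.02, "spin": 0, "jaw": 0}
    - {"tx": 0, "ty": 0, "tz": -0.02, "spin": 0, "jaw": 0}
    - {"tx": -0.01, "ty": 0, "tz": -0.02, "spin": 0, "jaw": 0}
    - {"tx": -0.01, "ty": 0.01, "tz": -0.02, "spin": 0, "jaw": 0}
    - {"tx": -0.005, "ty": 0.02, "tz": -0.01, "spin": 0, "jaw": 0}
    - {"tx": -0.005, "ty": 0.025, "tz": 0, "spin": 0, "jaw": 0}
    - {"tx": 0, "ty": 0.025, "tz": 0, "spin": 0, "jaw": 0}
    - {"tx": 0, "ty": 0.025, "tz": 0, "spin": 0, "jaw": 0}
    - {"tx": 0, "ty": 0.025, "tz": 0, "spin": 0, "jaw": 0}
    - {"tx": 0, "ty": 0.025, "tz": 0, "spin": 0, "jaw": 0}
    - {"tx": 0, "ty": 0.025, "tz": 0, "spin": 0, "jaw": 0}
    - {"tx": 0, "ty": 0.025, "tz": 0, "spin": 0, "jaw": 0}
    - {"tx": 0, "ty": 0.025, "tz": 0, "spin": 0, "jaw": 0}
    - {"tx": 0, "ty": 0.01, "tz": 0, "spin": 0, "jaw": 0}
    - {"tx": 0, "ty": 0, "tz": 0, "spin": 0, "jaw": 0}

```text
time: 13.85
tool_pos: [518.8, -321.0, 122.0]
tool_rot: [3.141, -0.0, 0.145]
ft_force: [0.1, -0.7, -0.2]
finger_gap: 46.6
```

```bash
python3 -c "
from h import *
import cv2
im=manip.grab_frame('top');cv2.imwrite('pics/t9f.png',im[:,:,::-1]);cv2.imwrite('pics/t9.png',cv2.resize(im[80:270,290:450,::-1],None,fx=3,fy=3,interpolation=cv2.INTER_CUBIC))
im=manip.grab_frame('side');cv2.imwrite('pics/s9f.png',im[:,:,::-1]);cv2.imwrite('pics/s9.png',cv2.convertScaleAbs(cv2.resize(im[160:320,230:430,::-1],None,fx=3.5,fy=3.5,interpolation=cv2.INTER_CUBIC),alpha=1.3,beta=0))
u=np.linspace(0,2*np.pi,200)
for nm,o,k in (('top',[290,80],3),('side',[230,160],3.5)):
    E=np.array([(proj(nm,np.array([652.2+50*np.cos(a),-58+50*np.sin(a),45.]))-o)*k for a in u]);print(nm,E.min(0).round(),E.max(0).round())
"
```

```text
top [103. 173.] [243. 310.]
side [262. 240.] [396. 343.]
```

View pics/t9.png

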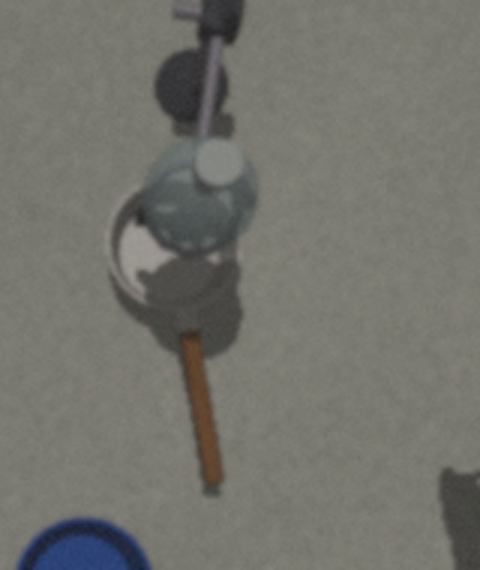

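View pics/s9.png

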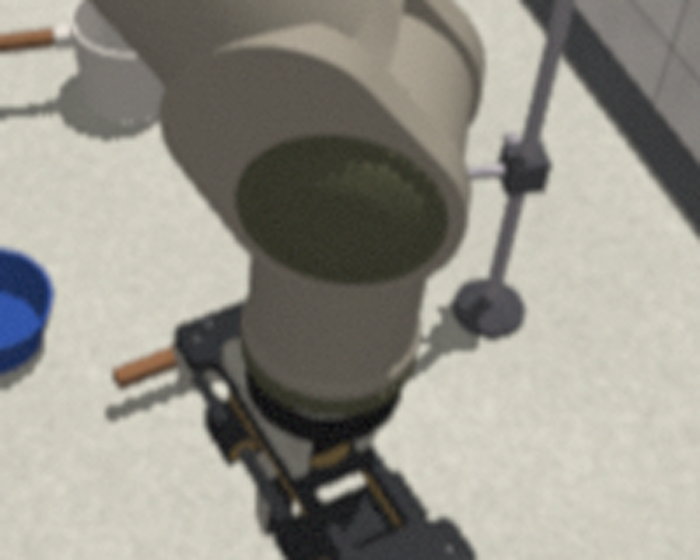

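View pics/t9f.png

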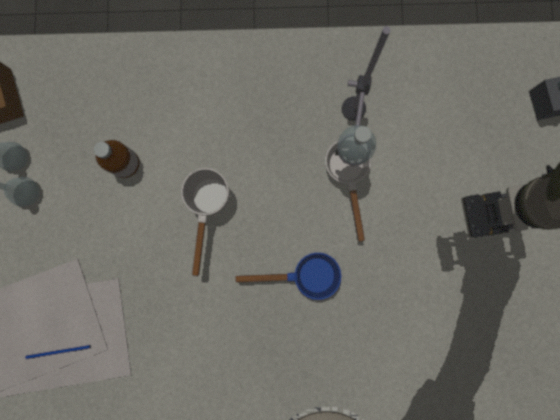

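send_rows:
  targets:
    - {"tx": -0.01, "ty": 0.02, "tz": 0, "spin": 0, "jaw": 0}
    - {"tx": -0.02, "ty": 0.03, "tz": 0, "spin": 0, "jaw": 0}
    - {"tx": -0.02, "ty": 0.03, "tz": 0, "spin": 0, "jaw": 0}
    - {"tx": -0.02, "ty": 0.03, "tz": 0, "spin": 0, "jaw": 0}
    - {"tx": -0.02, "ty": 0.03, "tz": 0, "spin": 0, "jaw": 0}
    - {"tx": -0.02, "ty": 0.03, "tz": 0, "spin": 0, "jaw": 0}
    - {"tx": -0.02, "ty": 0.03, "tz": 0, "spin": 0, "jaw": 0}
    - {"tx": -0.01, "ty": 0.03, "tz": 0, "spin": 0, "jaw": 0}
    - {"tx": 0, "ty": 0.02, "tz": 0, "spin": 0, "jaw": 0}
    - {"tx": 0, "ty": 0, "tz": 0, "spin": 0, "jaw": 0}

```text
time: 14.95
tool_pos: [417.3, -588.9, 121.6]
tool_rot: [3.141, 0.0, 0.146]
ft_force: [0.9, -0.9, -0.0]
finger_gap: 46.7
```

```bash
python3 -c "
from h import *
import cv2
im=manip.grab_frame('side');cv2.imwrite('pics/s10.png',cv2.convertScaleAbs(cv2.resize(im[160:320,230:430,::-1],None,fx=3.5,fy=3.5,interpolation=cv2.INTER_CUBIC),alpha=1.3,beta=0))
def hand(n,bgr,box,z):
    h=cv2.cvtColor(bgr,cv2.COLOR_BGR2HSV);m=cv2.inRange(h,(5,100,40),(20,255,255));k=np.zeros_like(m);x0,x1,y0,y1=box;k[y0:y1,x0:x1]=1
    ys,xs=np.nonzero(m*k);P=np.array([onz(n,x,y,z)[:2] for x,y in zip(xs,ys)]);c=P.mean(0);w=np.linalg.svd(P-c)[2][0];w*=np.sign(w[0]);s=(P-c)@w
    print(n,len(xs),'c',c.round(1),'dir',w.round(3),'ext',s.min().round(1),s.max().round(1),'axis est',(c+120*w).round(1))
t=cv2.imread('pics/t9f.png');hand('top',t,(340,370,180,250),41)
hand('side',im[:,:,::-1].copy(),(230,310,225,290),38)
t0=cv2.imread('pics/top0.png')
for n,b in (('deep',(150,260,150,290)),('bottle',(80,145,130,185)),('blue',(230,350,240,310)),('funnel',(330,385,20,160))):
    x0,x1,y0,y1=b;print(n,np.abs(t[y0:y1,x0:x1].astype(int)-t0[y0:y1,x0:x1]).mean().round(2))
"
```

```text
top 251 c [531.7 -74.2] dir [0.99  0.139] ext -51.7 54.4 axis est [650.5 -57.5]
side 75 c [562.6 -70.4] dir [0.992 0.125] ext -24.8 23.4 axis est [681.7 -55.4]
deep 1.85
bottle 2.2
blue 1.96
funnel 2.77
```

View pics/s10.png

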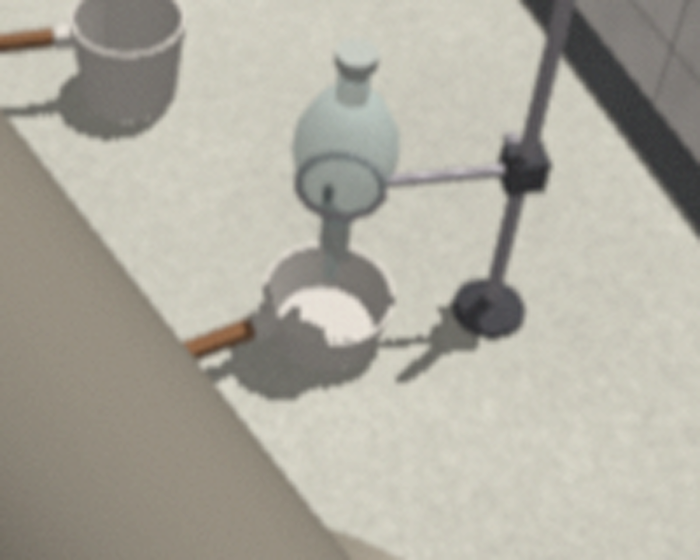

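```bash
python3 -c "
from plant import manip
s=manip.state();print(s['time'],s['qvel'].round(4),s['ft_force'].round(1));print(manip.finish_job())"
```

```text
15.0 [-0.0217 -0.0143 -0.0165  0.0346 -0.0054 -0.0028 -0.0035] [-0.5  1.3  0.1]
the job is handed in; nothing more can be done
None
```

The shallow dish now stands flat on the bench under the funnel's stem, and I handed the job in at 15.0 s of the 42 s allowed. I gripped its handle about 140 mm off the axis, slid it along the bench, let go and moved the arm well clear.

**First grasp missed:** the fingers closed on nothing (0.3 mm gap, no force). The real fingertips sit about 25 mm short of the reported tool point, so I gripped 15 mm lower. That grip held, with the gap at 13.7 mm on the 14 mm handle.

**Last checks:**
- **Position:** the top view puts the dish's axis at about (650.5, -57.5) mm and the stem at about (652, -58) mm, so it is within about 2 mm. In both views the visible parts of the rim lie about where they should for a flat, centred dish, within about 1 to 2 mm.
- **Nothing bumped:** the force readings after each move stayed within about 2 N. The deep dish, bottle and blue dish show no visible shift between the first and last top pictures, and neither does the funnel.
- **Failed check:** a side-view estimate from the handle gave x = 682 mm. The arm hid more than half the handle in that picture, so I discarded it and relied on the rim.

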